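Close a ham mould in the pedal press

TASK

Take the steel ham mould whose lid still stands proud, set it upright between the rails of the mould press and slide it right in against the back stop under the ram. Then press the caged pedal down to its stop so that the ram drives the lid in flush, and let the pedal come back up. Leave the mould in the press and do not disturb the other things on the bench.

Things in the scene. Friction and masses are not known exactly. Their poses are not given: they have to be found in the camera images.
- mould: the ham mould to close: upright steel box 140 mm long (its x), 60 wide (y), walls 70 high; origin at the centre of its underside. Its lid stands 16 mm proud of the rim; a bar on the lid (90 x 22 x 8 mm) tops out 94 mm above the underside. 0.55 to 0.8 kg. Ends alike; lift it by its bare long side walls. Another mould of the same size has its lid already flush
- mould_lid (a joint): how far the mould's lid has been pushed down into the box, m: 0 = standing 16 mm proud, 0.016 = flush with the rim, 0.020 = limit. It slides stiffly (about 6 N) and stays where it is left.
- mould_lid_top (a point): centre of the top of the bar on that lid (94 mm above the mould's underside while the lid is up)
- press: fixed press, open end to the robot (-x): base plate 300 (x) x 180 mm, top 15 mm above the bench; origin centre of its underside. Rails along x for the whole length, 68 mm apart inside, 8 thick, 18 high above the plate; back stop face at x +140. Two posts 140 mm apart inside at x +70 carry a white crosshead (50 x 180 mm) 182 to 226 mm above the bench. Load in front of it, push in by the near end
- press_infeed (a point): point on the top of the base plate between the rails, in front of the portal, at press x = -45 mm: a mould put down centred here is clear of the crosshead. Axes as the press.
- press_home (a point): point on the top of the base plate right under the ram, at press x = +70 mm: the mould's origin lies here when its far end touches the back stop. Axes as the press: x runs inwards along the rails, z up.
- ram (a joint): how far the ram has come down, m: 0 up (its white foot is 104 mm above the base plate, 10 mm above the raised lid's bar), 0.026 when the pedal is at its stop. Driven only by the pedal, 87 mm per rad.
- pedal_guard: fixed pedal housing: base plate 170 x 170 x 10 mm, origin on the bench. Over the pedal a cage: side cheeks 156 mm apart inside, x -20 to +80 mm, and a roof of 12 mm bars 164 to 176 mm above the bench, the first at x -9. It is open to the robot (-x): reach in from there under the roof with the tool slanting 30 to 45 degrees from vertical, fingers pointing down and to +x
- treadle (a joint): pedal angle, rad: 0 up (rest), 0.30 on its stop; springs back when let go. A ribbed black plate 120 mm long, 90 wide, 8 thick, hinged about the guard's y axis at its near end (guard x -60 mm, 25 mm above the bench), rising away from the robot at 0.52 rad at rest, 0.22 rad at the stop
- treadle_press (a point): point on the pedal's upper face, on its middle line, 70 mm from the hinge (at rest 59 mm beyond and 38 mm above the hinge line); moves with the pedal, about 20 mm down over the stroke. Pressing here takes about 5 N at first and about 15 N at the stop with a mould under the ram
- closed_mould: bystander: a like mould whose lid is already flush (top bar 78 mm high), origin at the centre of its underside
- pusher: bystander: white plastic meat pusher, 165 mm tall, standing
- bowl: bystander: steel bowl, 120 mm across, 50 mm high
- spice_jar: bystander: clear jar with a black cap, 110 mm tall
- grinder_plate: bystander: steel grinder disc 82 mm across, 12 mm thick, lying flat
- scraper: bystander: white-handled scraper 260 mm long, lying flat

How it is judged:
On the way, in this order (a step that is already met when the one before it is completed fails the run):
1. the mould stands home in the press against the back stop, its lid still up (x of mould in the frame of press_home between -0.008 and 0.008 m and y of mould in the frame of press_home between -0.007 and 0.007 m and z of mould in the frame of press_home between -0.004 and 0.004 m and angle between the x axis of mould and the x axis of press_home, either way round below 0.1 rad and value of joint mould_lid below 0.004 m), for 0.2 s.
2. the pedal is pressed down to its stop by the tool and the ram has driven the lid in (x of mould in the frame of press_home between -0.008 and 0.008 m and y of mould in the frame of press_home between -0.007 and 0.007 m and z of mould in the frame of press_home between -0.004 and 0.004 m and angle between the x axis of mould and the x axis of press_home, either way round below 0.1 rad and value of joint treadle above 0.275 rad and value of joint mould_lid above 0.011 m and distance between the grasp point and treadle_press below 0.13 m), for 0.2 s.
At the end, for the whole second after the job is handed in: The mould stands upright and still in the press, within 8 mm of home along the rails, 7 mm across, 4 mm in height and 0.1 rad in line, its lid driven down at least 11 mm of the 16 mm; the pedal is back up (under 0.04 rad) (x of mould in the frame of press_home between -0.008 and 0.008 m and y of mould in the frame of press_home between -0.007 and 0.007 m and z of mould in the frame of press_home between -0.004 and 0.004 m and angle between the x axis of mould and the x axis of press_home, either way round below 0.1 rad and value of joint mould_lid above 0.011 m and value of joint treadle below 0.04 rad and linear speed of mould below 0.01 m/s); the robot touches nothing.
It fails at once if the mould to be closed is tipped over (angle between mould's own z axis and vertical above 0.6 rad).
It fails at once if a bystander is moved more than 30 mm (distance of any of closed_mould, pusher, bowl, spice_jar, grinder_plate, scraper from where it was at the start of the episode above 0.03 m).
It also fails if it takes over 64 s, if anything falls off the work surface, if the arm or the gripper's body presses on something with over 40 N, if the wrist force passes 120 N, or if a joint passes its speed limit or range.

ROBOT

A 6-joint arm with a two-finger parallel gripper is mounted at the origin on the work surface. World frame = base frame: x ahead of the robot, y to its left, z up, the work surface at z = 0. Lengths are in m, angles in rad, forces in N, time in s.
With the tool pointing down it reaches from about 0.4 to 0.925 m from the base axis. Payload 12.5 kg.
Tool frame: the origin (TCP) lies on the centre line of the jaws, within the pads' length; the fingertips stand 8 mm ahead of it and the grasp point (between the pads) lies 11 mm behind it; z points along the fingers, y is the line along which they close (so a half turn about z gives the same grasp; the last joint's range is limited). The gripper opens to 95 mm and grips with 3 to 60 N. Pads are 20 mm wide; open, the fingers measure 119 mm over their backs; the gripper's body (75 mm by 180 mm) begins 59 mm behind the grasp point.
Start: joints at [-1.286, 0.491, 1.559, -0, 1.092, -0.106], TCP at [0.238, -0.578, 0.223] pointing down, gripper open.
Joint ranges: [-3.1, 3.1], [-0.84, 2.19], [0.05, 2.79], [-1.13, 4.28], [0.06, 2.93], [-2.69, 2.69]. Speed limits (rad/s): [2.22, 2.22, 2.79, 3.14, 3.14, 3.14].

INTERFACE

Orientations are given as a 3x3 rotation matrix whose columns are the frame's x, y, z axes.
In Python, from cell import arm gives the robot as it stands.
- The arm moves only by the tool step_arm, never from a script. Its argument "steps" is a list of rows, each an object with "jaw": the closure, from -1 (fully open) to 1 (shut); "dp": the shift along the tool's x, y, z in m, a list of three; "turn": the turn, a rotation vector about the tool's x, y, z in degrees, a list of three. In form: [{"jaw": jaw, "dp": [x, y, z], "turn": [ax, ay, az]}, ...]. A call has 1 to 20 rows; each row shifts and turns the commanded pose from where the row before left it, along the tool's axes as they then stand; what a row does not reach is not made up. A row lasts 1/10 s, in which the tool goes at most 50 mm and 8.59 degrees, less where a joint would pass 70% of its speed; a pose out of reach is approached as far as the arm can. A call with a gripper value outside its range is refused whole. The fingers move at their own pace and stop on an object; "grip_force" is the grip in N (left out, the last holds). Time passes only in rows, so rows that do not move let the fingers close. It gives the time, the measured TCP pose, the force, the opening and the grip force at its end, in the units of the state.
- arm.read_state(): the state, without advancing time (a new reading comes with each control period).
- arm.capture(name): name is "scene" or "top"; returns the picture (384x512x3 uint8, red, green, blue); there is no depth.
- arm.get_calibration(name): a dict with "fx", "fy", "cx", "cy" (pixels), "rvec" (rotation vector, rad) and "tvec" (3), from world to camera coordinates, as OpenCV has them. Camera axes: x right, y down, z forward; pixel columns grow to the right and rows downward; lengths in m; the calibration is good to about 2 mm. A picture is of the moment at which its call begins. get_calibration takes no time and is no camera call.
- arm.finish_job(): hands the job in; it is judged then, once.
The state is a dict: "clock": time; "joints": joint angles; "joint_vel": joint speeds; "effort": joint torques, N m; "tool_pos": TCP position; "tool_rot": TCP orientation; "contact_force": force on the tool from outside, world axes, zero at the start; "moment": the same for the moment, N m; "opening": opening from 0.0 (shut) to 1.0 (fully open); "gripper_force": force on a finger pad.
Only numpy, scipy, OpenCV 4.12 (cv2) and the standard library are available. Lean on these libraries where they do the work, as an engineer would, in place of code of your own. Each camera call takes 0.05 s, during which the arm holds its last target. There are 200 camera calls.

## Working session

There is one attempt and no reset: what is moved stays moved. The work goes in short steps, Python scripts to look and compute and a tool call to move; the robot and the scene stay as the last step left them, time stands still between calls to the robot, and variables do not carry over. Pictures are saved under pics/ and viewed, at most 10 in all, crops included, and the job is handed in when it is done.

Besides the shell and the picture viewer there is one more tool, called after "Call:" as name(argument=value, ...) on one line, values as JSON. step_arm: Moves the arm, as the interface text tells. Its arguments: {"type":"object","properties":{"steps":{"type":"array"},"grip_force":{"type":"number"}},"required":["steps"]}

```bash
mkdir -p pics
python3 - <<'E'
from cell import arm
import cv2,numpy as np
for n in("scene","top"):
    im=arm.capture(n); cv2.imwrite(f"pics/{n}0.png",cv2.resize(im[:,:,::-1],(800,600),interpolation=cv2.INTER_CUBIC))
    cv2.imwrite(f"pics/raw_{n}0.png",im[:,:,::-1])
    c=arm.get_calibration(n);print(n,c)
    R=cv2.Rodrigues(np.array(c["rvec"]))[0];print(-R.T@np.array(c["tvec"]))
print(arm.read_state())
E
```

```text
scene {'fx': 359.88123196223074, 'fy': 359.88123196223074, 'cx': 252.21950945508547, 'cy': 193.97295576018882, 'rvec': array([ 1.91785399,  1.56045153, -0.62549815]), 'tvec': array([-0.06422454, -0.30144142,  1.33507405])}
[ 1.13175065 -0.17376889  0.75256846]
top {'fx': 458.9280338842111, 'fy': 458.9280338842111, 'cx': 257.50452288688064, 'cy': 185.00584419342158, 'rvec': array([ 2.18282038, -2.12099614,  0.16503132]), 'tvec': array([-0.03799872,  0.50612194,  1.43093566])}
[ 0.29808713 -0.0112809   1.48868969]
{'clock': 0.1, 'joints': array([-1.28560104e+00,  4.91494722e-01,  1.55941339e+00, -1.66832536e-05,
        1.09171262e+00, -1.05571749e-01]), 'joint_vel': array([-4.40987029e-05, -6.64647448e-04, -1.08766463e-03,  4.09097247e-04,
        7.10439239e-04, -4.17329777e-04]), 'effort': array([ 3.11266995e-03, -6.13622904e+01, -2.58605701e+01,  6.93990639e-02,
        4.69797815e-02, -2.67390129e-05]), 'tool_pos': array([ 0.23803173, -0.57765677,  0.22211445]), 'tool_rot': array([[ 9.24614251e-01,  3.80904705e-01, -3.03451047e-04],
       [ 3.80904814e-01, -9.24613734e-01,  9.82383885e-04],
       [ 9.36196378e-05, -1.02391211e-03, -9.99999471e-01]]), 'contact_force': array([-0.08737779,  0.16227779, -0.09846975]), 'moment': array([-0.03985537, -0.00638954, -0.02775211]), 'gripper_force': 0.0, 'opening': 0.9958900580551888}
```

View pics/scene0.png

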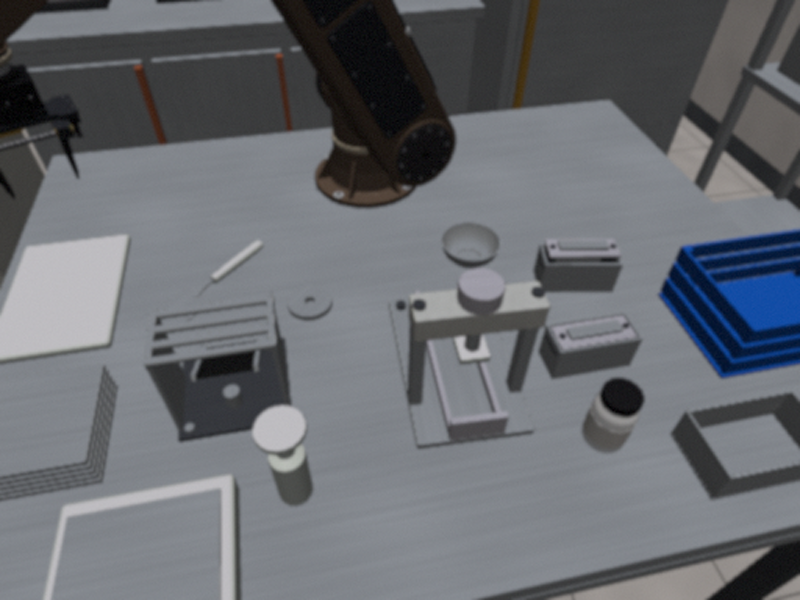

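View pics/top0.png

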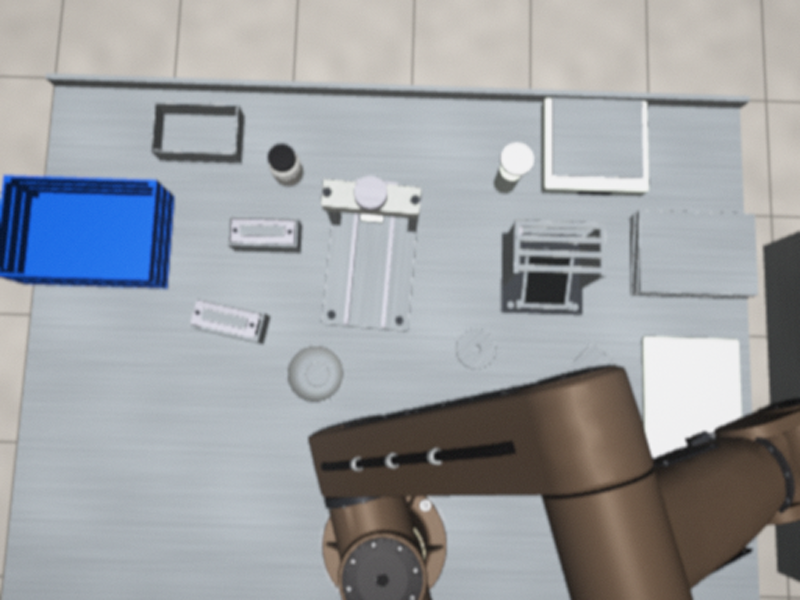

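The scene shows the press (centre, ~(470,370)), the pedal guard (~(220,370)) and two moulds at (580,262) and (590,345). In the top view these moulds are at (230,320) and (265,233). I need an enlarged view to tell the lids apart and pick points.

Run:
```python
import cv2,numpy as np
s=cv2.imread("pics/raw_scene0.png");t=cv2.imread("pics/raw_top0.png")
def crop(im,x,y,w,h,W,H):
    o=cv2.resize(im[y:y+h,x:x+w],(W,H),interpolation=cv2.INTER_CUBIC);k=W/w
    for u in range((x//10+1)*10,x+w,10):
        cv2.line(o,(int((u+.5-x)*k),0),(int((u+.5-x)*k),5),(0,0,255),1)
        cv2.putText(o,str(u),(int((u+.5-x)*k)-10,15),0,.32,(0,0,255),1)
    for v in range((y//10+1)*10,y+h,10):
        cv2.line(o,(0,int((v+.5-y)*k)),(5,int((v+.5-y)*k)),(0,0,255),1)
        cv2.putText(o,str(v),(6,int((v+.5-y)*k)+4),0,.32,(0,0,255),1)
    return o
a=np.hstack([crop(s,335,145,80,100,480-80,500),crop(t,115,130,80,100,400,500)])
cv2.imwrite("pics/moulds.png",a)
b=np.hstack([crop(s,240,165,115,125,400,435),crop(s,85,180,115,125,400,435)])
cv2.imwrite("pics/s2.png",b)
c=np.hstack([crop(t,200,105,80,110,400,550),crop(t,315,130,80,110,400,550)])
cv2.imwrite("pics/t2.png",c)
```

```text
(no output)
```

View pics/moulds.png

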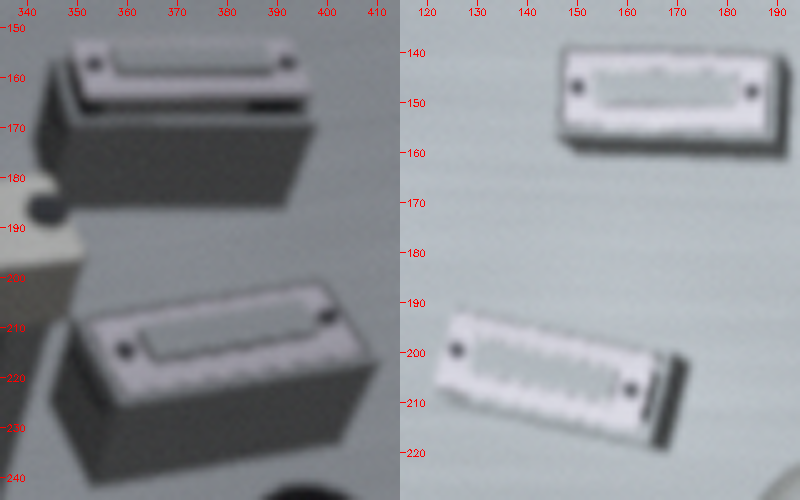

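View pics/s2.png

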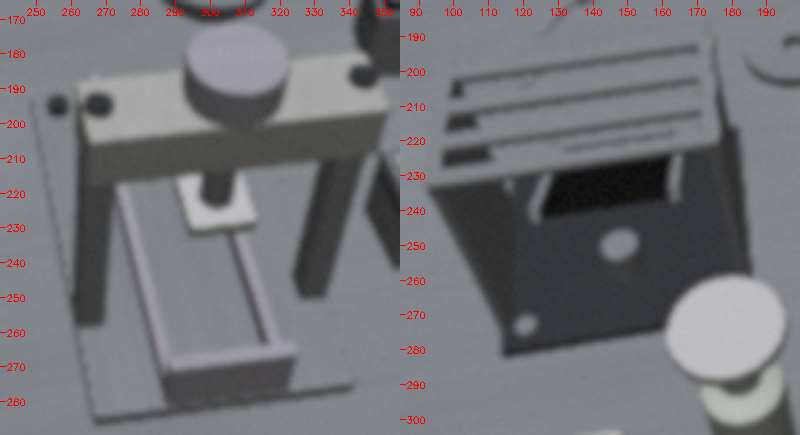

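View pics/t2.png

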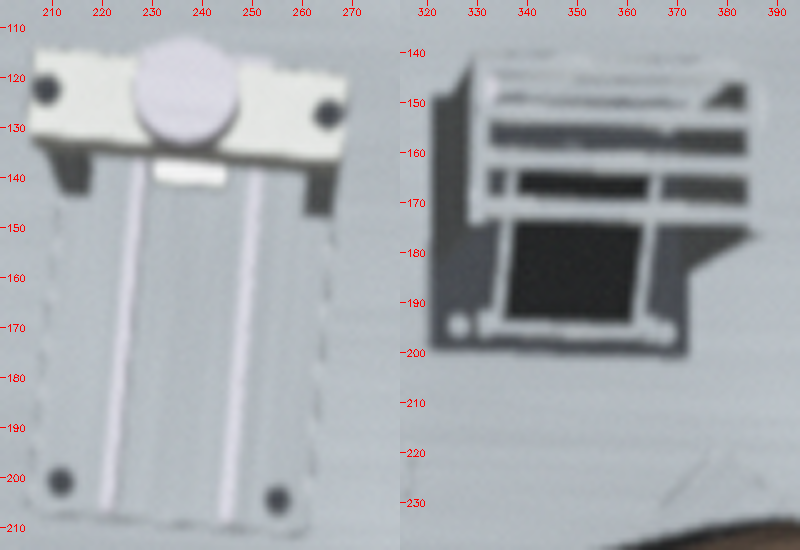

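The proud lid belongs to the mould nearer the robot: in the scene it is at raw (375,170), with a dark gap under the lid, and in the top view at (145,205). I also see the press rails, the crosshead bolts and the guard bars. Next I triangulate and fit these.

```bash
cat > h.py <<'E'
from cell import arm
import cv2,numpy as np
from scipy.optimize import least_squares
C={n:arm.get_calibration(n) for n in("scene","top")}
def K(n):c=C[n];return np.array([[c["fx"],0,c["cx"]],[0,c["fy"],c["cy"]],[0,0,1]])
def proj(n,P):return cv2.projectPoints(np.float64(P).reshape(-1,1,3),C[n]["rvec"],C[n]["tvec"],K(n),None)[0].reshape(-1,2)
def tri(ps,pt):
    r=lambda X:np.r_[proj("scene",X)[0]-ps,proj("top",X)[0]-pt]
    s=least_squares(r,[.6,0,.1]);return s.x.round(4),np.abs(s.fun).max().round(2)
def at(n,p,z):
    c=C[n];R=cv2.Rodrigues(c["rvec"])[0];o=-R.T@c["tvec"];d=R.T@np.linalg.inv(K(n))@np.r_[p,1]
    return (o+d*(z-o[2])/d[2]).round(4)
def c2r(p,k,o,px=0):return np.array([(p[0]-px)/k+o[0]-.5,p[1]/k+o[1]-.5])
MS=lambda *p:c2r(p,5,(335,145)); MT=lambda *p:c2r(p,5,(115,130),400)
PS=lambda *p:c2r(p,400/115,(240,165)); GS=lambda *p:c2r(p,400/115,(85,180),400)
PT=lambda *p:c2r(p,5,(200,105)); GT=lambda *p:c2r(p,5,(315,130),400)
def fit(obs,x0):
    def r(q):
        c,s=np.cos(q[2]),np.sin(q[2]);o=[]
        for n,p,L in obs:o.append(proj(n,[q[0]+c*L[0]-s*L[1],q[1]+s*L[0]+c*L[1],L[2]])[0]-p)
        return np.array(o).ravel()
    s=least_squares(r,x0,loss="soft_l1");return s.x,r(s.x).reshape(-1,2).round(1)
E
python3 - <<'E'
from h import *
np.set_printoptions(suppress=True)
print("mould holes",tri(MS(94,63),MT(631,390)),tri(MS(287,62),MT(457,350)))
print("closed holes",tri(MS(125,350),MT(752,91)),tri(MS(328,316),MT(577,87)))
print("cross holes -y,+y",tri(PS(99,105),PT(328,114)),tri(PS(362,76),PT(46,90)))
print("press base hole -y near",tri(PS(57,105),PT(278,500)),"+y",at("top",PT(60,482),.015))
T="top"
q,r=fit([(T,PT(35,50),(.095,.09,.226)),(T,PT(348,77),(.095,-.09,.226)),(T,PT(340,162),(.045,-.09,.226)),(T,PT(28,137),(.045,.09,.226)),
 (T,PT(107,510),(-.15,.038,.033)),(T,PT(226,520),(-.15,-.038,.033)),("scene",PS(97,424),(.15,-.09,.0)),("scene",PS(353,386),(.15,.09,.0))],[.6,0,0])
print("press",q,r.tolist())
m=.5*(tri(MS(94,63),MT(631,390))[0]+tri(MS(287,62),MT(457,350))[0]);print("mould mid",m)
print("rail pts",[at(T,PT(*p),.033) for p in((107,510),(226,520),(138,170),(258,175))])
q,r=fit([(T,GT(432,355),(-.085,.085,.01)),(T,GT(687,356),(-.085,-.085,.01)),("scene",GS(504,355),(.085,-.085,0)),
 (T,GT(615,211),(-.009,0,.176))][:3],[.6,-.4,0]);print("guard",q,r.tolist())
print("hinge ends",at(T,GT(480,322),.025),at(T,GT(672,331),.025),"plate",at(T,GT(505,322),.025),at(T,GT(635,325),.025),"bar1",at(T,GT(480,205),.176),at(T,GT(752,213),.176))
E
```

```text
mould holes (array([0.4215, 0.2708, 0.0887]), np.float64(0.1)) (array([0.4431, 0.3785, 0.0891]), np.float64(0.2))
closed holes (array([0.614 , 0.2095, 0.0723]), np.float64(0.24)) (array([0.6134, 0.3197, 0.0722]), np.float64(0.29))
cross holes -y,+y (array([ 0.6452, -0.038 ,  0.2274]), np.float64(0.26)) (array([0.6539, 0.1212, 0.2278]), np.float64(0.03))
press base hole -y near (array([ 0.446 , -0.0174,  0.0197]), np.float64(0.08)) +y [0.4539 0.1232 0.015 ]
press [ 0.57779862  0.04541944 -0.04831214] [[-0.8, 0.1], [-0.2, -0.4], [0.1, -0.2], [-1.0, -0.2], [0.0, 1.6], [0.1, 1.5], [-0.9, 0.6], [-0.2, 1.0]]
mould mid [0.4323  0.32465 0.0889 ]
rail pts [array([0.435, 0.091, 0.033]), array([0.4308, 0.0151, 0.033 ]), array([0.6572, 0.0795, 0.033 ]), array([0.6562, 0.0015, 0.033 ])]
guard [ 0.55239998 -0.3135101   0.00811222] [[-0.5, -0.2], [0.8, 0.7], [0.2, 0.4]]
hinge ends [ 0.4867 -0.2593  0.025 ] [ 0.4845 -0.3832  0.025 ] plate [ 0.4872 -0.2754  0.025 ] [ 0.4877 -0.3593  0.025 ] bar1 [ 0.5358 -0.2333  0.176 ] [ 0.5359 -0.392   0.176 ]
```

Call:
step_arm(steps=[{"jaw": -1,"dp": [0,0,-0.025],"turn": [0,0,7.5]},{"jaw": -1,"dp": [0,0,-0.025],"turn": [0,0,7.5]},{"jaw": -1,"dp": [0,0,-0.03],"turn": [0,0,7.4]},{"jaw": -1,"dp": [0.027,-0.03,0],"turn": [0,0,0]},{"jaw": -1,"dp": [0.027,-0.03,0],"turn": [0,0,0]},{"jaw": -1,"dp": [0.027,-0.03,0],"turn": [0,0,0]},{"jaw": -1,"dp": [0.027,-0.03,0],"turn": [0,0,0]},{"jaw": -1,"dp": [0.027,-0.03,0],"turn": [0,0,0]},{"jaw": -1,"dp": [0.027,-0.03,0],"turn": [0,0,0]},{"jaw": -1,"dp": [0.01,-0.038,0],"turn": [0,0,0]},{"jaw": -1,"dp": [0.01,-0.038,0],"turn": [0,0,0]},{"jaw": -1,"dp": [0.01,-0.038,0],"turn": [0,0,0]},{"jaw": -1,"dp": [0.01,-0.038,0],"turn": [0,0,0]},{"jaw": -1,"dp": [0.01,-0.038,0],"turn": [0,0,0]},{"jaw": -1,"dp": [0.01,-0.038,0],"turn": [0,0,0]},{"jaw": -1,"dp": [0.01,-0.038,0],"turn": [0,0,0]},{"jaw": -1,"dp": [0.01,-0.038,0],"turn": [0,0,0]}])

```text
clock: 1.8
tool_pos: [0.4802, -0.0923, 0.3025]
tool_rot: [[1.0, -0.0, -0.0], [-0.0, -1.0, 0.0], [-0.0, -0.0, -1.0]]
contact_force: [1.3, 0.0, -0.5]
opening: 1.002
gripper_force: 0.0
```

Call:
step_arm(steps=[{"jaw": -1,"dp": [-0.0048,-0.0417,0],"turn": [0,0,0]},{"jaw": -1,"dp": [-0.0048,-0.0417,0],"turn": [0,0,0]},{"jaw": -1,"dp": [-0.0048,-0.0417,0],"turn": [0,0,0]},{"jaw": -1,"dp": [-0.0048,-0.0417,0],"turn": [0,0,0]},{"jaw": -1,"dp": [-0.0048,-0.0417,0],"turn": [0,0,0]},{"jaw": -1,"dp": [-0.0048,-0.0417,0],"turn": [0,0,0]},{"jaw": -1,"dp": [-0.0048,-0.0417,0],"turn": [0,0,0]},{"jaw": -1,"dp": [-0.0048,-0.0417,0],"turn": [0,0,0]},{"jaw": -1,"dp": [-0.0048,-0.0417,0],"turn": [0,0,0]},{"jaw": -1,"dp": [-0.0048,-0.0417,0],"turn": [0,0,0]},{"jaw": -1,"dp": [0,0,0],"turn": [0,0,-7.86]},{"jaw": -1,"dp": [0,0,0],"turn": [0,0,-7.86]},{"jaw": -1,"dp": [0,0,0],"turn": [0,0,-7.86]},{"jaw": -1,"dp": [0,0,0],"turn": [0,0,-7.86]},{"jaw": -1,"dp": [0,0,0],"turn": [0,0,-7.86]},{"jaw": -1,"dp": [0,0,0],"turn": [0,0,-7.86]},{"jaw": -1,"dp": [0,0,0],"turn": [0,0,-7.86]},{"jaw": -1,"dp": [0,0,0],"turn": [0,0,-7.86]},{"jaw": -1,"dp": [0,0,0],"turn": [0,0,-7.86]},{"jaw": -1,"dp": [0,0,0],"turn": [0,0,-7.86]}])

```text
clock: 3.8
tool_pos: [0.4321, 0.323, 0.3023]
tool_rot: [[0.192, 0.981, -0.001], [0.981, -0.192, -0.0], [-0.0, -0.0, -1.0]]
contact_force: [0.2, -0.1, -0.6]
opening: 0.999
gripper_force: 0.0
```

Call:
step_arm(steps=[{"jaw": -1,"dp": [0,0,0.035],"turn": [0,0,0]},{"jaw": -1,"dp": [0,0,0.035],"turn": [0,0,0]},{"jaw": -1,"dp": [0,0,0.035],"turn": [0,0,0]},{"jaw": -1,"dp": [0,0,0.035],"turn": [0,0,0]},{"jaw": -1,"dp": [0,0,0.03],"turn": [0,0,0]},{"jaw": -1,"dp": [0,0,0.03],"turn": [0,0,0]},{"jaw": -1,"dp": [0,0,0.02],"turn": [0,0,0]},{"jaw": -1,"dp": [0,0,0.015],"turn": [0,0,0]},{"jaw": -1,"dp": [0,0,0.015],"turn": [0,0,0]},{"jaw": -1,"dp": [0,0,0.01],"turn": [0,0,0]},{"jaw": -1,"dp": [0,0,0],"turn": [0,0,0]}])

```text
clock: 4.9
tool_pos: [0.4317, 0.3228, 0.0414]
tool_rot: [[0.198, 0.98, -0.002], [0.98, -0.198, -0.001], [-0.002, -0.002, -1.0]]
contact_force: [-0.4, 0.2, -0.8]
opening: 0.997
gripper_force: 0.0
```

Call:
step_arm(steps=[{"jaw": 1,"dp": [0,0,0],"turn": [0,0,0]},{"jaw": 1,"dp": [0,0,0],"turn": [0,0,0]},{"jaw": 1,"dp": [0,0,0],"turn": [0,0,0]},{"jaw": 1,"dp": [0,0,0],"turn": [0,0,0]},{"jaw": 1,"dp": [0,0,0],"turn": [0,0,0]},{"jaw": 1,"dp": [0,0,0],"turn": [0,0,0]},{"jaw": 1,"dp": [0,0,0],"turn": [0,0,0]},{"jaw": 1,"dp": [0,0,0],"turn": [0,0,0]}], grip_force=40)

```text
clock: 5.7
tool_pos: [0.4323, 0.3231, 0.0429]
tool_rot: [[0.198, 0.98, 0.0], [0.98, -0.198, 0.0], [0.0, 0.0, -1.0]]
contact_force: [-1.3, -0.4, 6.2]
opening: 0.63
gripper_force: 40.0
```

Call:
step_arm(steps=[{"jaw": 1,"dp": [0,0,-0.01],"turn": [0,0,0]},{"jaw": 1,"dp": [0,0,-0.02],"turn": [0,0,0]},{"jaw": 1,"dp": [0,0,-0.03],"turn": [0,0,0]},{"jaw": 1,"dp": [0,0,-0.03],"turn": [0,0,0]},{"jaw": 1,"dp": [0,0,-0.02],"turn": [0,0,0]},{"jaw": 1,"dp": [0,0,-0.01],"turn": [0,0,0]},{"jaw": 1,"dp": [0,0,0],"turn": [0,0,0]}])

```text
clock: 6.4
tool_pos: [0.4323, 0.3231, 0.1633]
tool_rot: [[0.198, 0.98, 0.001], [0.98, -0.198, 0.0], [0.001, 0.001, -1.0]]
contact_force: [0.3, 0.6, -7.2]
opening: 0.63
gripper_force: 40.0
```

Run:
```python
from h import *
im=arm.capture("scene");cv2.imwrite("pics/a1.png",cv2.resize(im[90:260,200:450,::-1],(800,544),interpolation=cv2.INTER_CUBIC))
```

```text
(no output)
```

View pics/a1.png

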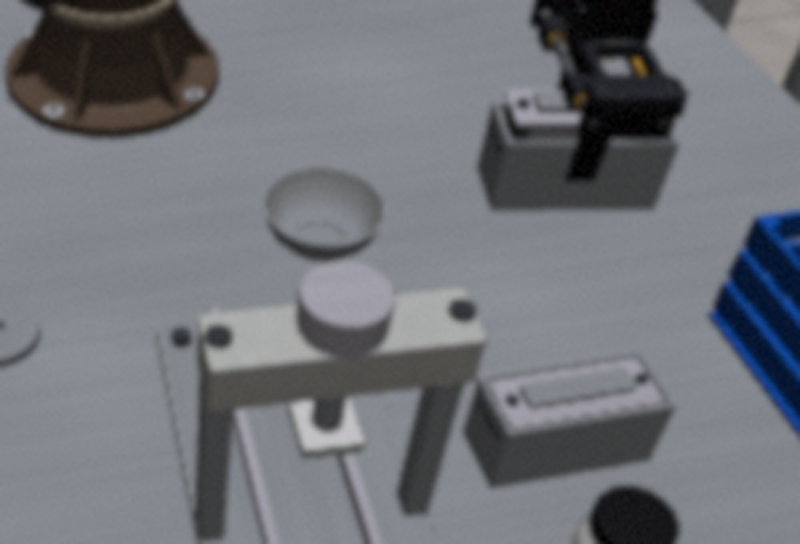

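Call:
step_arm(steps=[{"jaw": 1,"dp": [0,0,0],"turn": [0,0,8.16]},{"jaw": 1,"dp": [0,0,0],"turn": [0,0,8.16]},{"jaw": 1,"dp": [0,0,0],"turn": [0,0,8.16]},{"jaw": 1,"dp": [0,0,0],"turn": [0,0,8.16]},{"jaw": 1,"dp": [0,0,0],"turn": [0,0,8.16]},{"jaw": 1,"dp": [0,0,0],"turn": [0,0,8.16]},{"jaw": 1,"dp": [0,0,0],"turn": [0,0,8.16]},{"jaw": 1,"dp": [0,0,0],"turn": [0,0,8.16]},{"jaw": 1,"dp": [0,0,0],"turn": [0,0,8.16]},{"jaw": 1,"dp": [0,0,0],"turn": [0,0,8.16]},{"jaw": 1,"dp": [0.014,0.0337,0],"turn": [0,0,0]},{"jaw": 1,"dp": [0.014,0.0337,0],"turn": [0,0,0]},{"jaw": 1,"dp": [0.014,0.0337,0],"turn": [0,0,0]},{"jaw": 1,"dp": [0.014,0.0337,0],"turn": [0,0,0]},{"jaw": 1,"dp": [0.014,0.0337,0],"turn": [0,0,0]},{"jaw": 1,"dp": [0.014,0.0337,0],"turn": [0,0,0]},{"jaw": 1,"dp": [0.014,0.0337,0],"turn": [0,0,0]},{"jaw": 1,"dp": [0.014,0.0337,0],"turn": [0,0,0]},{"jaw": 1,"dp": [0,0,0],"turn": [0,0,0]}])

```text
clock: 8.35
tool_pos: [0.5307, 0.0445, 0.161]
tool_rot: [[0.998, -0.056, -0.002], [-0.056, -0.998, -0.001], [-0.002, 0.001, -1.0]]
contact_force: [0.3, 0.4, -8.1]
opening: 0.628
gripper_force: 40.0
```

Call:
step_arm(steps=[{"jaw": 1,"dp": [0,-0.003,0.02],"turn": [0,0,0]},{"jaw": 1,"dp": [0,0,0.025],"turn": [0,0,0]},{"jaw": 1,"dp": [0,0,0.02],"turn": [0,0,0]},{"jaw": 1,"dp": [0,0,0.01],"turn": [0,0,0]},{"jaw": 1,"dp": [0,0,0],"turn": [0,0,0]}])

```text
clock: 8.85
tool_pos: [0.5291, 0.0512, 0.0858]
tool_rot: [[0.999, -0.052, -0.004], [-0.052, -0.999, 0.0], [-0.004, 0.0, -1.0]]
contact_force: [-0.1, 0.0, -6.5]
opening: 0.631
gripper_force: 40.0
```

Run:
```python
from h import *
s=arm.read_state();print(s["tool_pos"],s["tool_rot"])
t=arm.capture("top");c=arm.capture("scene")
cv2.imwrite("pics/raw_t1.png",t[:,:,::-1]);cv2.imwrite("pics/raw_s1.png",c[:,:,::-1])
a=cv2.resize(t[100:220,190:290,::-1],(500,600),interpolation=cv2.INTER_CUBIC)
b=cv2.resize(c[90:290,240:340,::-1],(300,600),interpolation=cv2.INTER_CUBIC)
cv2.imwrite("pics/b1.png",np.hstack([a,b]))
```

```text
[0.52908862 0.05116082 0.08576596] [[ 9.98621305e-01 -5.23483446e-02 -3.89104495e-03]
 [-5.23486086e-02 -9.98628871e-01  3.40312779e-05]
 [-3.88749130e-03  1.69706430e-04 -9.99992429e-01]]
```

View pics/b1.png

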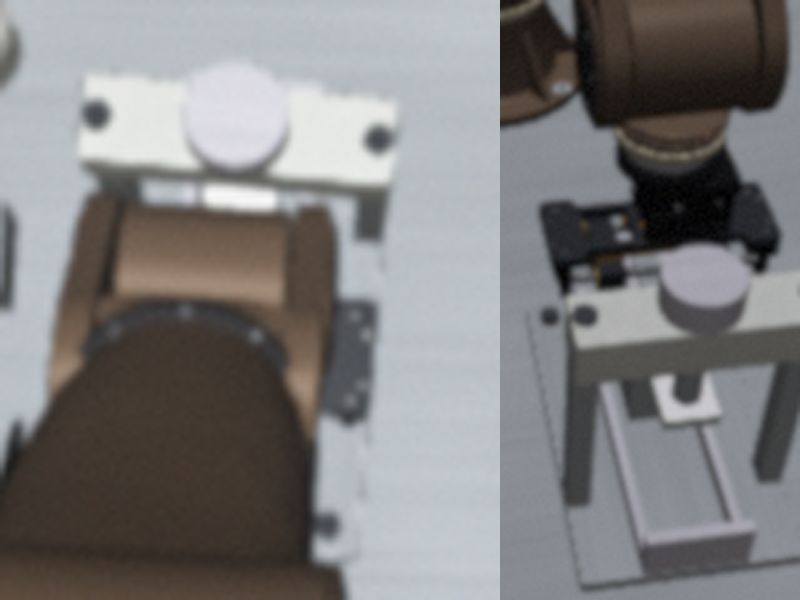

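Call:
step_arm(steps=[{"jaw": 1,"dp": [0,0.003,0],"turn": [0,0,0]},{"jaw": 1,"dp": [0,0,0],"turn": [0,0,0]},{"jaw": 1,"dp": [0,0,0],"turn": [0,0,0]},{"jaw": 1,"dp": [0,0,0],"turn": [0,0,0]}])

```text
clock: 9.35
tool_pos: [0.5301, 0.0479, 0.088]
tool_rot: [[0.999, -0.053, 0.001], [-0.053, -0.999, -0.0], [0.001, 0.0, -1.0]]
contact_force: [-0.2, 0.8, -6.8]
opening: 0.626
gripper_force: 40.0
```

Call:
step_arm(steps=[{"jaw": 1,"dp": [0,0,0.006],"turn": [0,0,0]},{"jaw": 1,"dp": [0,0,0.004],"turn": [0,0,0]},{"jaw": 1,"dp": [0,0,0.004],"turn": [0,0,0]},{"jaw": 1,"dp": [0,0,0.004],"turn": [0,0,0]},{"jaw": 1,"dp": [0,0,0],"turn": [0,0,0]},{"jaw": 1,"dp": [0,0,0],"turn": [0,0,0]}])

```text
clock: 9.95
tool_pos: [0.5299, 0.048, 0.0695]
tool_rot: [[0.999, -0.053, -0.0], [-0.053, -0.999, -0.0], [-0.0, 0.0, -1.0]]
contact_force: [0.5, 0.7, -8.0]
opening: 0.627
gripper_force: 40.0
```

Call:
step_arm(steps=[{"jaw": 1,"dp": [0,0,0.004],"turn": [0,0,0]},{"jaw": 1,"dp": [0,0,0.004],"turn": [0,0,0]},{"jaw": 1,"dp": [0,0,0.003],"turn": [0,0,0]},{"jaw": 1,"dp": [0,0,0.001],"turn": [0,0,0]},{"jaw": 1,"dp": [0,0,0],"turn": [0,0,0]},{"jaw": 1,"dp": [0,0,0],"turn": [0,0,0]}])

```text
clock: 10.55
tool_pos: [0.5299, 0.048, 0.0579]
tool_rot: [[0.999, -0.052, 0.0], [-0.052, -0.999, -0.0], [0.0, 0.0, -1.0]]
contact_force: [-2.8, -0.4, 1.4]
opening: 0.628
gripper_force: 40.0
```

Call:
step_arm(steps=[{"jaw": -1,"dp": [0,0,0],"turn": [0,0,0]},{"jaw": -1,"dp": [0,0,0],"turn": [0,0,0]},{"jaw": -1,"dp": [0,0,0],"turn": [0,0,0]},{"jaw": -1,"dp": [0,0,0],"turn": [0,0,0]},{"jaw": -1,"dp": [0,0,-0.01],"turn": [0,0,0]},{"jaw": -1,"dp": [0,0,-0.03],"turn": [0,0,0]},{"jaw": -1,"dp": [0,0,-0.03],"turn": [0,0,0]},{"jaw": -1,"dp": [0,0,-0.03],"turn": [0,0,0]},{"jaw": 1,"dp": [-0.02,0,-0.02],"turn": [0,0,0]},{"jaw": 1,"dp": [-0.03,0,0],"turn": [0,0,0]},{"jaw": 1,"dp": [-0.03,0,0],"turn": [0,0,0]},{"jaw": 1,"dp": [-0.03,0,0],"turn": [0,0,0]},{"jaw": 1,"dp": [-0.01,0,0],"turn": [0,0,0]},{"jaw": 1,"dp": [0,0,0],"turn": [0,0,0]}])

```text
clock: 11.95
tool_pos: [0.4098, 0.0543, 0.1784]
tool_rot: [[0.999, -0.052, 0.001], [-0.052, -0.999, -0.0], [0.001, 0.0, -1.0]]
contact_force: [-0.0, 0.2, 0.5]
opening: 0.553
gripper_force: 0.0
```

Run:
```python
from h import *
c=arm.capture("scene");cv2.imwrite("pics/raw_s2.png",c[:,:,::-1])
cv2.imwrite("pics/c1.png",cv2.resize(c[120:290,230:380,::-1],(529,600),interpolation=cv2.INTER_CUBIC))
```

```text
(no output)
```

View pics/c1.png

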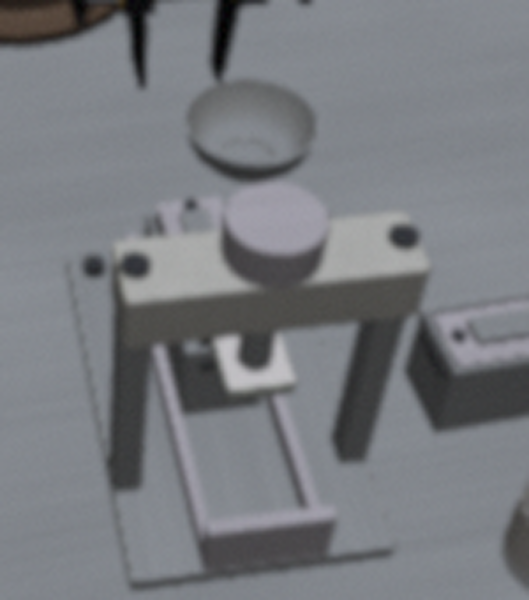

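Call:
step_arm(steps=[{"jaw": 1,"dp": [0,0,0.03],"turn": [0,0,0]},{"jaw": 1,"dp": [0,0,0.03],"turn": [0,0,0]},{"jaw": 1,"dp": [0,0,0.03],"turn": [0,0,0]},{"jaw": 1,"dp": [0,0,0.02],"turn": [0,0,0]},{"jaw": 1,"dp": [0,0,0.013],"turn": [0,0,0]},{"jaw": 1,"dp": [0,0,0],"turn": [0,0,0]},{"jaw": 1,"dp": [0,0,0],"turn": [0,0,0]}])

```text
clock: 12.7
tool_pos: [0.4111, 0.0542, 0.0545]
tool_rot: [[0.999, -0.053, -0.0], [-0.053, -0.999, -0.0], [-0.0, 0.0, -1.0]]
contact_force: [-0.1, -0.2, 0.5]
opening: 0.003
gripper_force: 0.0
```

Call:
step_arm(steps=[{"jaw": 1,"dp": [0.01,0,0],"turn": [0,0,0]},{"jaw": 1,"dp": [0.01,0,0],"turn": [0,0,0]},{"jaw": 1,"dp": [0.005,0,0],"turn": [0,0,0]},{"jaw": 1,"dp": [0.005,0,0],"turn": [0,0,0]},{"jaw": 1,"dp": [0.005,0,0],"turn": [0,0,0]},{"jaw": 1,"dp": [0.005,0,0],"turn": [0,0,0]},{"jaw": 1,"dp": [0.01,0,0],"turn": [0,0,0]},{"jaw": 1,"dp": [0.01,0,0],"turn": [0,0,0]},{"jaw": 1,"dp": [0.01,0,0],"turn": [0,0,0]},{"jaw": 1,"dp": [0.01,0,0],"turn": [0,0,0]},{"jaw": 1,"dp": [0.01,0,0],"turn": [0,0,0]},{"jaw": 1,"dp": [0.01,0,0],"turn": [0,0,0]},{"jaw": 1,"dp": [0.01,0,0],"turn": [0,0,0]},{"jaw": 1,"dp": [0.01,0,0],"turn": [0,0,0]},{"jaw": 1,"dp": [0.005,0,0],"turn": [0,0,0]}])

```text
clock: 14.2
tool_pos: [0.5347, 0.0477, 0.0545]
tool_rot: [[0.999, -0.052, -0.002], [-0.052, -0.999, -0.0], [-0.002, 0.0, -1.0]]
contact_force: [-7.2, 1.2, 6.2]
opening: 0.001
gripper_force: 3.5
```

Call:
step_arm(steps=[{"jaw": 1,"dp": [0.005,0,0],"turn": [0,0,0]},{"jaw": 1,"dp": [0.005,0,0],"turn": [0,0,0]},{"jaw": 1,"dp": [0.005,0,0],"turn": [0,0,0]},{"jaw": 1,"dp": [0.004,0,0],"turn": [0,0,0]},{"jaw": 1,"dp": [0,0,0],"turn": [0,0,0]}])

```text
clock: 14.7
tool_pos: [0.5538, 0.0467, 0.0545]
tool_rot: [[0.999, -0.052, -0.001], [-0.052, -0.999, -0.0], [-0.001, 0.0, -1.0]]
contact_force: [-1.9, -0.0, 0.3]
opening: 0.003
gripper_force: 0.7
```

Call:
step_arm(steps=[{"jaw": 1,"dp": [0.003,0,0],"turn": [0,0,0]},{"jaw": 1,"dp": [0.003,0,0],"turn": [0,0,0]},{"jaw": 1,"dp": [0.003,0,0],"turn": [0,0,0]}])

```text
clock: 15.0
tool_pos: [0.5621, 0.0463, 0.0544]
tool_rot: [[0.999, -0.052, -0.002], [-0.052, -0.999, -0.0], [-0.002, 0.0, -1.0]]
contact_force: [-4.9, 0.1, 2.2]
opening: 0.003
gripper_force: 2.7
```

Call:
step_arm(steps=[{"jaw": 1,"dp": [0.002,0,0],"turn": [0,0,0]},{"jaw": 1,"dp": [0.002,0,0],"turn": [0,0,0]},{"jaw": 1,"dp": [0.002,0,0],"turn": [0,0,0]}])

```text
clock: 15.3
tool_pos: [0.5683, 0.046, 0.0544]
tool_rot: [[0.999, -0.053, -0.001], [-0.053, -0.999, -0.0], [-0.001, 0.0, -1.0]]
contact_force: [-6.0, 0.1, 1.5]
opening: 0.003
gripper_force: 2.5
```

Call:
step_arm(steps=[{"jaw": 1,"dp": [0.002,0,0],"turn": [0,0,0]},{"jaw": 1,"dp": [0.002,0,0],"turn": [0,0,0]}])

```text
clock: 15.5
tool_pos: [0.5685, 0.046, 0.0544]
tool_rot: [[0.999, -0.052, -0.01], [-0.052, -0.999, 0.0], [-0.01, 0.0, -1.0]]
contact_force: [-31.1, -0.9, 23.8]
opening: 0.006
gripper_force: 15.5
```

Call:
step_arm(steps=[{"jaw": 1,"dp": [-0.006,0,0],"turn": [0,0,0]},{"jaw": 1,"dp": [-0.02,0,0],"turn": [0,0,0]},{"jaw": 1,"dp": [-0.03,0,0],"turn": [0,0,0]},{"jaw": 1,"dp": [-0.04,0,0],"turn": [0,0,0]},{"jaw": 1,"dp": [-0.02,0,-0.03],"turn": [0,0,0]},{"jaw": 1,"dp": [0,0,-0.04],"turn": [0,0,0]},{"jaw": 1,"dp": [0,0,-0.04],"turn": [0,0,0]},{"jaw": 1,"dp": [0,0,-0.04],"turn": [0,0,0]},{"jaw": 1,"dp": [0,0,-0.04],"turn": [0,0,0]},{"jaw": 1,"dp": [0,0,-0.04],"turn": [0,0,0]},{"jaw": 1,"dp": [0,0,0],"turn": [0,0,0]}])

```text
clock: 16.6
tool_pos: [0.459, 0.0518, 0.2894]
tool_rot: [[0.999, -0.052, 0.01], [-0.052, -0.999, -0.0], [0.01, -0.0, -1.0]]
contact_force: [0.3, 0.3, -1.0]
opening: 0.003
gripper_force: 0.0
```

Run:
```python
from h import *
np.set_printoptions(suppress=True,precision=4)
t0=cv2.imread("pics/raw_top0.png")
s=arm.capture("scene")[:,:,::-1].copy();cv2.imwrite("pics/raw_s3.png",s)
q=np.array([.5524,-.3135,.008])
def W(L):c,n=np.cos(q[2]),np.sin(q[2]);return [q[0]+c*L[0]-n*L[1],q[1]+n*L[0]+c*L[1],L[2]]
a=.52;e=(-.06+.12*np.cos(a),.025+.12*np.sin(a))
segs=[[(-.085,.085,.01),(-.085,-.085,.01)],[(.085,-.085,.0),(-.085,-.085,0)],[(.085,-.085,.0),(.085,.085,0)],
 [(-.015,.078,.176),(-.015,-.078,.176)],[(-.003,.078,.176),(-.003,-.078,.176)],
 [(-.06,.045,.025),(-.06,-.045,.025)],[(e[0],.045,e[1]),(e[0],-.045,e[1])],[(-.06,.045,.025),(e[0],.045,e[1])],[(-.06,-.045,.025),(e[0],-.045,e[1])]]
def pan(n,im,x,y,w,h,k,W2=True):
    o=cv2.resize(im[y:y+h,x:x+w],None,fx=k,fy=k,interpolation=cv2.INTER_CUBIC)
    if W2:
        for sg in segs:
            p=[(proj(n,W(L))[0]+.5-[x,y])*k for L in sg];cv2.line(o,*[tuple(map(int,v)) for v in p],(0,0,255),1)
    return o
a=pan("top",t0,318,130,80,75,5);b=pan("scene",s,85,180,80,75,5);c=pan("scene",s,255,175,100,40*2,4,False)
o=np.zeros((600,800,3),np.uint8);o[:375,:400]=a[:375];o[:375,400:]=b[:375];o[375:600,:400]=c[60:285];cv2.imwrite("pics/d1.png",o)
print(arm.read_state()["tool_pos"])
```

```text
[0.4581 0.0518 0.2867]
```

View pics/d1.png

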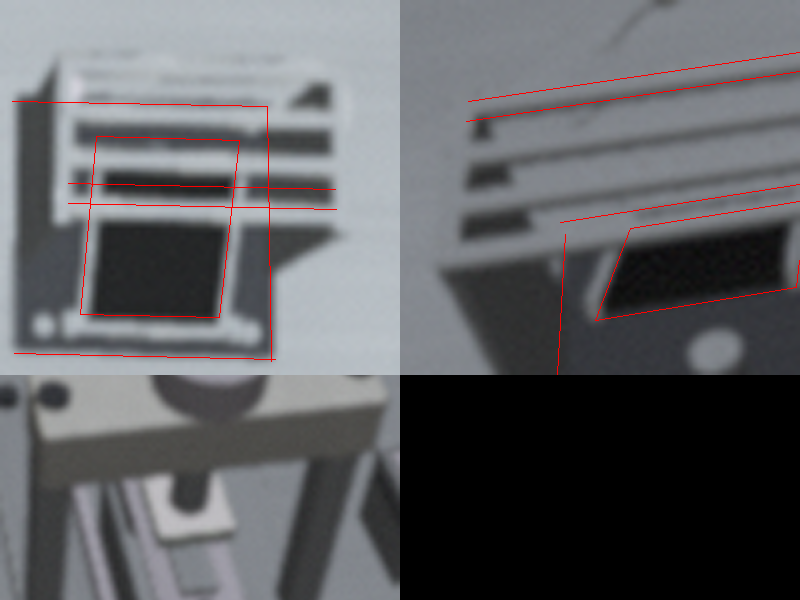

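Mould home: the stop was felt at TCP x 0.5685, where I expected it. In the picture its bar lies under the raised ram foot at (195,575). The guard overlay agrees to about 5 mm. Next I go to the pedal, slanting the tool 45°.

Call:
step_arm(steps=[{"jaw": 1,"dp": [0,0,0],"turn": [0,0,-3.5]},{"jaw": 1,"dp": [-0.0022,0.0367,0],"turn": [0,0,0]},{"jaw": 1,"dp": [-0.0022,0.0367,0],"turn": [0,0,0]},{"jaw": 1,"dp": [-0.0022,0.0367,0],"turn": [0,0,0]},{"jaw": 1,"dp": [-0.0022,0.0367,0],"turn": [0,0,0]},{"jaw": 1,"dp": [-0.0022,0.0367,0],"turn": [0,0,0]},{"jaw": 1,"dp": [-0.0022,0.0367,0],"turn": [0,0,0]},{"jaw": 1,"dp": [-0.0022,0.0367,0],"turn": [0,0,0]},{"jaw": 1,"dp": [-0.0022,0.0367,0],"turn": [0,0,0]},{"jaw": 1,"dp": [-0.0022,0.0367,0],"turn": [0,0,0]},{"jaw": 1,"dp": [-0.0022,0.0367,0],"turn": [0,0,0]},{"jaw": 1,"dp": [0,0,0],"turn": [0,7.5,0]},{"jaw": 1,"dp": [0,0,0],"turn": [0,7.5,0]},{"jaw": 1,"dp": [0,0,0],"turn": [0,7.5,0]},{"jaw": 1,"dp": [0,0,0],"turn": [0,7.5,0]},{"jaw": 1,"dp": [0,0,0],"turn": [0,7.5,0]},{"jaw": 1,"dp": [0,0,0],"turn": [0,7.5,0]},{"jaw": 1,"dp": [0,0,0],"turn": [0,0,0]}])

```text
clock: 18.45
tool_pos: [0.437, -0.3141, 0.2818]
tool_rot: [[0.731, 0.009, 0.682], [0.002, -1.0, 0.012], [0.682, -0.007, -0.731]]
contact_force: [0.4, 0.1, -0.2]
opening: 0.007
gripper_force: 0.0
```

```bash
python3 -c "
from cell import arm
s=arm.read_state();print(s['joints'].round(3),s['tool_pos'].round(4))"
```

```text
[-1.052  0.199  2.071  1.043  0.765 -0.237] [ 0.437  -0.3141  0.2818]
```

Call:
step_arm(steps=[{"jaw": 1,"dp": [-0.018,0,0.019],"turn": [0,0,0]},{"jaw": 1,"dp": [-0.018,0,0.019],"turn": [0,0,0]},{"jaw": 1,"dp": [-0.018,0,0.019],"turn": [0,0,0]},{"jaw": 1,"dp": [-0.018,0,0.019],"turn": [0,0,0]},{"jaw": 1,"dp": [0,0,0],"turn": [0,0,0]},{"jaw": 1,"dp": [0,0,0],"turn": [0,0,0]}])

```text
clock: 19.05
tool_pos: [0.4381, -0.3136, 0.1792]
tool_rot: [[0.732, 0.013, 0.681], [0.005, -1.0, 0.014], [0.681, -0.006, -0.732]]
contact_force: [-0.5, -0.7, -0.6]
opening: 0.005
gripper_force: 0.0
```

```bash
python3 -c "
from cell import arm
s=arm.read_state();print(s['joints'].round(3),s['tool_pos'].round(4))"
```

```text
[-1.049  0.381  2.19   1.373  0.655 -0.67 ] [ 0.4381 -0.3136  0.1792]
```

Call:
step_arm(steps=[{"jaw": 1,"dp": [0,0.001,0.025],"turn": [0,0,0]},{"jaw": 1,"dp": [0,0.001,0.03],"turn": [0,0,0]},{"jaw": 1,"dp": [0,0.001,0.03],"turn": [0,0,0]},{"jaw": 1,"dp": [0,0,0.025],"turn": [0,0,0]},{"jaw": 1,"dp": [0,0,0.015],"turn": [0,0,0]},{"jaw": 1,"dp": [0,0,0],"turn": [0,0,0]},{"jaw": 1,"dp": [0,0,0],"turn": [0,0,0]}])

```text
clock: 19.75
tool_pos: [0.5235, -0.3153, 0.0893]
tool_rot: [[0.73, 0.013, 0.683], [0.007, -1.0, 0.012], [0.683, -0.004, -0.73]]
contact_force: [0.2, -0.8, -0.4]
opening: 0.003
gripper_force: 0.0
```

Call:
step_arm(steps=[{"jaw": 1,"dp": [0,0,0.008],"turn": [0,0,0]},{"jaw": 1,"dp": [0,0,0.008],"turn": [0,0,0]},{"jaw": 1,"dp": [0,0,0.005],"turn": [0,0,0]},{"jaw": 1,"dp": [0,0,0.004],"turn": [0,0,0]},{"jaw": 1,"dp": [0,0,0],"turn": [0,0,0]}])

```text
clock: 20.25
tool_pos: [0.5403, -0.3151, 0.0695]
tool_rot: [[0.731, 0.012, 0.682], [0.006, -1.0, 0.011], [0.682, -0.004, -0.731]]
contact_force: [-4.1, -2.0, 3.7]
opening: 0.007
gripper_force: 2.7
```

Call:
step_arm(steps=[{"jaw": 1,"dp": [-0.0011,0,0.0028],"turn": [0,0,0]},{"jaw": 1,"dp": [-0.0011,0,0.0028],"turn": [0,0,0]},{"jaw": 1,"dp": [-0.0011,0,0.0028],"turn": [0,0,0]},{"jaw": 1,"dp": [-0.0011,0,0.0028],"turn": [0,0,0]},{"jaw": 1,"dp": [-0.0011,0,0.0028],"turn": [0,0,0]},{"jaw": 1,"dp": [0,0,0],"turn": [0,0,0]}])

```text
clock: 20.85
tool_pos: [0.546, -0.3152, 0.0567]
tool_rot: [[0.729, 0.012, 0.684], [0.006, -1.0, 0.011], [0.684, -0.004, -0.729]]
contact_force: [-5.7, -0.5, 9.5]
opening: 0.001
gripper_force: 5.3
```

Call:
step_arm(steps=[{"jaw": 1,"dp": [-0.0011,0,0.0028],"turn": [0,0,0]},{"jaw": 1,"dp": [-0.0011,0,0.0028],"turn": [0,0,0]},{"jaw": 1,"dp": [-0.0011,0,0.0028],"turn": [0,0,0]},{"jaw": 1,"dp": [0,0,0],"turn": [0,0,0]}])

```text
clock: 21.25
tool_pos: [0.5477, -0.3153, 0.0528]
tool_rot: [[0.726, 0.01, 0.688], [0.006, -1.0, 0.008], [0.688, -0.002, -0.726]]
contact_force: [-55.7, 5.7, 74.7]
opening: 0.001
gripper_force: 42.2
```

Call:
step_arm(steps=[{"jaw": 1,"dp": [0.0005,0,-0.0025],"turn": [0,0,0]},{"jaw": 1,"dp": [0,0,0],"turn": [0,0,0]},{"jaw": 1,"dp": [0,0,0],"turn": [0,0,0]},{"jaw": 1,"dp": [0,0,0],"turn": [0,0,0]}])

```text
clock: 21.65
tool_pos: [0.5473, -0.3153, 0.0535]
tool_rot: [[0.727, 0.011, 0.687], [0.007, -1.0, 0.009], [0.687, -0.002, -0.727]]
contact_force: [-34.0, 4.4, 49.1]
opening: 0.007
gripper_force: 27.6
```

Run:
```python
from h import *
s=arm.capture("scene")[:,:,::-1];cv2.imwrite("pics/raw_s4.png",s);p=cv2.imread("pics/raw_s3.png")
f=lambda im,x,y,w,h:cv2.resize(im[y:y+h,x:x+w],(400,300),interpolation=cv2.INTER_CUBIC)
cv2.imwrite("pics/e1.png",np.vstack([np.hstack([f(i,260,180,80,60),f(i,95,190,100,75)]) for i in(p,s)]))
```

```text
(no output)
```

View pics/e1.png

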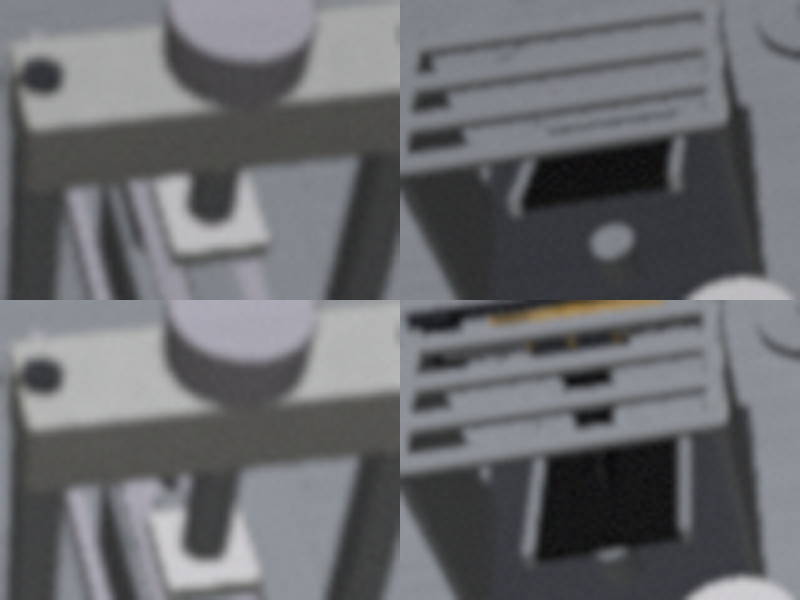

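The pedal is down on its stop: its plate edge has dropped from (590,200) to (610,555) between the panels. The ram foot has come down the full stroke, about 7 raw px. Now I let it up and withdraw.

Call:
step_arm(steps=[{"jaw": 1,"dp": [0.0011,0,-0.004],"turn": [0,0,0]},{"jaw": 1,"dp": [0.0015,0,-0.005],"turn": [0,0,0]},{"jaw": 1,"dp": [0.002,0,-0.006],"turn": [0,0,0]},{"jaw": 1,"dp": [0.002,0,-0.008],"turn": [0,0,0]},{"jaw": 1,"dp": [0,0,-0.01],"turn": [0,0,0]},{"jaw": 1,"dp": [0,0,-0.02],"turn": [0,0,0]},{"jaw": 1,"dp": [0,0,-0.03],"turn": [0,0,0]},{"jaw": 1,"dp": [0,0,-0.03],"turn": [0,0,0]},{"jaw": 1,"dp": [0,0,-0.03],"turn": [0,0,0]},{"jaw": 1,"dp": [0,0,-0.03],"turn": [0,0,0]},{"jaw": 1,"dp": [0,0,-0.02],"turn": [0,0,0]},{"jaw": 1,"dp": [0,0,0],"turn": [0,0,0]},{"jaw": 1,"dp": [0,0,0],"turn": [0,0,0]},{"jaw": 1,"dp": [0,0,0],"turn": [0,0,0]}])

```text
clock: 23.1
tool_pos: [0.4212, -0.3168, 0.1943]
tool_rot: [[0.731, 0.013, 0.682], [0.006, -1.0, 0.013], [0.682, -0.005, -0.731]]
contact_force: [1.1, 0.2, 0.8]
opening: 0.004
gripper_force: 0.0
```

Run:
```python
from h import *
s=arm.capture("scene")[:,:,::-1].astype(int);p=cv2.imread("pics/raw_s3.png").astype(int);d=cv2.imread("pics/raw_s4.png").astype(int)
A=lambda a,b,x,y,w,h:np.abs(a-b)[y:y+h,x:x+w].mean().round(2)
for n,r in(("pedal",(120,222,50,35)),("ram",(285,210,35,35))):print(n,"now-vs-rest",A(s,p,*r),"pressed-vs-rest",A(d,p,*r))
x=arm.read_state();print(x["tool_pos"],x["contact_force"])
```

```text
pedal now-vs-rest 3.04 pressed-vs-rest 23.54
ram now-vs-rest 9.05 pressed-vs-rest 25.66
[ 0.42119989 -0.31674099  0.19424818] [0.49184498 0.5082755  0.84361856]
```

```bash
python3 -c "
from cell import arm
print(arm.finish_job())"
```

```text
the job is handed in; nothing more can be done
None
```

The job is handed in: the mould is home against the back stop, the pedal was pressed to its stop with the ram down its full stroke, and the pedal is back up with the arm clear. I inferred the flush lid from the full stroke and did not check it directly.

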